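# Refit the vacuum pump's filter and snap its cover on

## Robot

A 7-joint arm with a two-finger parallel gripper is mounted at the origin on the work surface. World frame = base frame: x ahead of the robot, y to its left, z up, the work surface at z = 0. Lengths are in mm, angles in rad, forces in N, time in s.
With the tool pointing down it reaches from about 350 to 900 mm from the base axis. Payload 19.9 kg.
Tool frame: the origin (TCP) lies between the finger pads; the fingertips stand 19 mm ahead of it and the grasp point (between the pads) is the TCP (r.tips_ahead is the distance from the TCP to the fingertips, in mm); z points along the fingers, y is the line along which they close (so a half turn about z gives the same grasp; the last joint's range is limited). The gripper opens to 94 mm and grips with 3 to 60 N. Pads are 16 mm wide; open, the fingers measure 119 mm over their backs; the gripper's body (75 mm by 177 mm) begins 78 mm behind the grasp point.
Start: joints at [-1.268, 0.417, -0.01, 1.614, 0.005, 1.111, -0.053], TCP at [210.656, 588.409, 224.425] pointing down, gripper open.
Joint ranges: [-2.81, 2.81], [-0.39, 2.02], [-1.27, 1.25], [0.06, 2.57], [-1.19, 4.33], [0.19, 2], [-2.82, 2.82]. Speed limits (rad/s): [1.89, 1.89, 2.39, 2.39, 3.01, 3.01, 3.01].

## Interface

Orientations are given as a rotation vector (axis times angle).
In Python, from rig import r, camera gives the robot as it stands.
- The arm moves only by the tool servo_tool, never from a script. Its argument "targets" is a list of rows, each a list of 2 entries, a list of its own where there are three numbers: the shift along the tool's x, y, z in cm, then the turn, a rotation vector about the tool's x, y, z in degrees. In form: [[[tx, ty, tz], [rx, ry, rz]], ...]. A call has 1 to 10 rows; each row shifts and turns the commanded pose from where the row before left it, along the tool's axes as they then stand; what a row does not reach is not made up. A row lasts 1/8 s, in which the tool goes at most 62.5 mm and 10.7 degrees, less where a joint would pass 70% of its speed; a pose out of reach is approached as far as the arm can. A call is refused whole if a number of a shift passes 6.25 or a number of a turn 10.7, either way. A call with a gripper value outside its range is refused whole. "grip" is the gripper command: -1 is shut, 1 is fully open, values between are in proportion, set as the call begins (left out, the last holds). The fingers move at their own pace and stop on an object; the grip force is fixed at half the most. Time passes only in rows, so rows that do not move let the fingers close. It gives the time, the measured TCP pose, the force, the opening and the grip force at its end, in the units of the state.
- r.state(): the state, without advancing time (a new reading comes with each control period).
- camera(name): name is "scene" or "top" or "wrist"; returns a dict with "img" (400x640x3 uint8, blue, green, red), "camera_matrix" (3x3 intrinsics, pixels), "R" (3x3) and "t" (3): a world point X has camera coordinates R X + t; the wrist camera has in their place "hand_eye" (4x4, takes a point from camera to tool coordinates, whose origin is the TCP and whose axes are the flange's). Camera axes: x right, y down, z forward; pixel columns grow to the right and rows downward; lengths in mm; the calibration is good to about 2 mm. A picture is of the moment at which its call begins: read the wrist's pose just before it. There is no depth.
- r.sign_off(): hands the job in; it is judged then, once.
The state is a dict: "time_s": time; "joint_positions": joint angles; "qvel": joint speeds; "effort": joint torques, N m; "tool_pos": TCP position; "orientation": TCP orientation; "force": force on the tool from outside, world axes, zero at the start; "ft_torque": the same for the moment, N m; "width": finger opening in mm; "finger_force": force on a finger pad.
Only numpy, scipy, OpenCV 4.12 (cv2) and the standard library are available. Lean on these libraries where they do the work, as an engineer would, in place of code of your own. Each camera call takes 0.05 s, during which the arm holds its last target. There are 200 camera calls.

## Task

Fit the clean filter element into the vacuum pump's open filter bowl, all the way down over the spigot, then put the grey cover over it with its two orange clips above the bowl's two orange catches and press it straight down, firmly but without forcing the brittle bowl, until both clips have snapped under their catches and the cover sits fully home. Leave the cover on, let go of it, and leave the dirty used element and everything else on the bench where it is.

Things in the scene. Friction and masses are not known exactly. Their poses are not given: they have to be found in the camera images.
- pump: Vacuum pump set: grey chassis plate, blue motor, ribbed pump block, open black filter bowl. Origin: on the bowl's axis, at bench level. +y points from motor to bowl: pump block at y -112 to -188 mm (with gauge 180 mm high), motor to -347 mm; a brass inlet pipe with red-levered valve leaves along +x, 125 mm out, 72 mm high. Brittle: more than 35 N on it breaks the bowl.
- pump_feet: The four soft black rubber feet under the pump set; origin and axes as pump. The whole set sinks straight down on them by several millimetres under the push that the clips need, so that the bowl goes down with the cover, until the feet bottom out after roughly 8 to 12 mm; it rises again when let go.
- bowl_rim (a point): Centre of the filter bowl's flat top rim, 83 to 89 mm above the bench, axes as pump (z up). Bowl: 77 mm inside, 87 mm outside diameter, top edge bevelled outside, inner floor 22 mm below the rim.
- spigot_tip (a point): Top of the white spigot that stands in the middle of the bowl's floor, 7 mm below the rim: 24 mm in diameter, 15 mm high, top 5 mm tapered. The element's 30 mm bore goes over it.
- catch_a (a point): Orange catch lug on the bowl's +y side, 18 mm wide. The point is its outer lower edge, 52.5 mm from the bowl's axis, 12 mm below the rim (flat underside). Its top slopes outward from 1.5 to 10 mm below the rim.
- catch_b (a point): The like catch lug on the bowl's -y side.
- new_element_mid (a point): Clean filter element: stiff upright cylinder, white pleats, green end rings, 58 mm in diameter, 62 mm high, 30 mm bore right through, about 90 g. The point is on its axis, half-way up; z is its axis. Seated in the bowl the point is 9 mm above the rim, its top 40 mm above.
- cover_grip (a point): Loose grey cover, a cup mouth down, about 240 g. On its flat top stands a black grip rib 20 mm thick (x), 66 mm long (y), 26 mm high; the point is the rib's centre, 13 mm above the flat top (87 mm wide), 81 mm above the cover's lower edge. Axes: the cover's. Home, the point is 61 mm above bowl_rim, on its axis. Half a turn about z fits as well.
- cover_seat (a point): Centre of the cover's rubber-sealed seat face, 61 mm below cover_grip, which comes to rest on the bowl's rim. The cover's inside is 79 mm wide and 44 mm high above it. A skirt (91 mm inside, 99 mm outside) hangs 20 mm below it around the bowl, with openings at +y and -y for the clips and catches, which must match in yaw within about 8 degrees.
- clip_a_toe (a point): Inward hook of the orange clip arm on the cover's +y side: 4 mm thick, 16 mm wide, centre at the cover's y = +51 mm, 76.5 mm below cover_grip. A stiff arm sprung at its root: the catch's slope pushes it out from 11 mm above home; at about 5 mm above home, at 10 to 20 N for both clips, it snaps under. Home: 15.5 mm below the rim.
- clip_b_toe (a point): The like hook on the cover's -y side (y = -51 mm).
- used_element_mid (a point): Half-way up the dirty used filter element, the same size as the clean one, brown pleats and near-black end rings; leave it.
- tape_measure: Yellow tape measure, 72 x 40 x 62 mm, origin under its centre; a bystander.
- mug: Black mug, 80 mm wide, 105 mm high, origin under its centre; a bystander.
- screw_jar: Amber jar with steel lid, 72 mm wide, 105 mm high, origin under its centre; a bystander.
- sanding_block: Cork sanding block, 112 x 64 x 32 mm, origin under its centre; a bystander.
- pencil: Flat orange carpenter's pencil, 165 mm long; a bystander.

How it is judged:
By the outcome, as a careful person would: the job done as asked, in the order asked, and still so for the second after the job is handed in, with the robot touching nothing.
It also fails if it takes over 69 s, if anything falls off the work surface, if the arm or the gripper's body presses on something with over 40 N, if the wrist force passes 120 N, or if a joint passes its speed limit or range.

## Working session

There is one attempt and no reset: what is moved stays moved. The work goes in short steps, Python scripts to look and compute and a tool call to move; the robot and the scene stay as the last step left them, time stands still between calls to the robot, and variables do not carry over. Pictures are saved under pics/ and viewed, at most 10 in all, crops included, and the job is handed in when it is done.

Besides the shell and the picture viewer there is one more tool, called after "Request:" by a JSON object that holds its "fn" and its "kwargs", one argument or row to a line. servo_tool: Moves the arm, as the interface text tells. Its arguments: {"type":"object","properties":{"targets":{"type":"array","items":{"type":"array"}},"grip":{"type":"number"}},"required":["targets"]}

```bash
mkdir -p pics; ls
python3 - <<'E'
from rig import r,camera
import cv2,numpy as np
for n in("scene","top"):
    c=camera(n);cv2.imwrite(f"pics/{n}0.png",c["img"]);np.savez(f"{n}.npz",**c)
    print(n,c["camera_matrix"].tolist(),c["R"].round(4).tolist(),c["t"].round(1).tolist())
s=r.state();print({k:np.round(v,3).tolist() for k,v in s.items()})
E
```

```text
pics
scene [[390.7174956827521, 0.0, 322.2067659919736], [0.0, 390.7174956827521, 196.6959892386554], [0.0, 0.0, 1.0]] [[0.8875, 0.4606, -0.0117], [0.3109, -0.6176, -0.7225], [-0.34, 0.6376, -0.6913]] [-522.4, -46.5, 1127.0]
top [[444.0609082332626, 0.0, 325.07121920657085], [0.0, 444.0609082332626, 202.12981031190634], [0.0, 0.0, 1.0]] [[0.0207, -0.9997, -0.0085], [-0.9948, -0.0198, -0.1003], [0.1001, 0.0105, -0.9949]] [73.7, 549.6, 950.8]
{'time_s': 0.1, 'joint_positions': [-1.268, 0.418, -0.01, 1.614, 0.005, 1.111, -0.053], 'qvel': [0.001, -0.001, 0.001, -0.001, 0.0, 0.0, -0.001], 'effort': [0.001, -85.257, 0.64, -42.669, -0.049, 0.017, 0.0], 'tool_pos': [210.588, 588.118, 223.937], 'orientation': [-0.537, -3.095, 0.002], 'force': [0.411, 0.329, -0.351], 'ft_torque': [0.026, 0.037, -0.02], 'finger_force': 0.0, 'width': 93.919}
```

View pics/scene0.png

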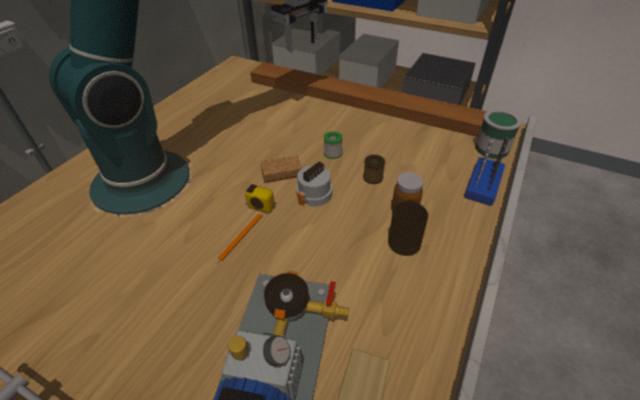

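View pics/top0.png

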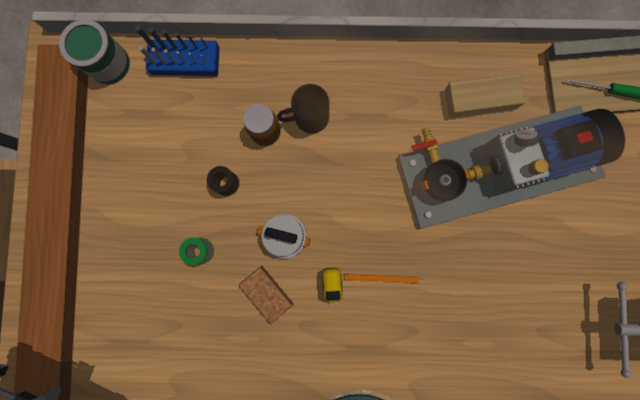

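The scene view shows the green-ringed clean element (333,140), the cover (314,185) and the bowl (287,295). In the top view they are at about (193,251), (284,237) and (445,180). Next I'll enlarge the top view.

Run:
```python
import cv2,numpy as np
t=np.load("top.npz")["img"];s=np.load("scene.npz")["img"]
f=lambda im,x,y,w,h,k:cv2.resize(im[y:y+h,x:x+w],None,fx=k,fy=k,interpolation=cv2.INTER_CUBIC)
a=f(t,170,200,160,75,5)           # 800x375
b=f(t,400,130,80,45*2,5)[:,:] # bowl
a2=np.zeros((600,800,3),np.uint8)
a2[:300]=f(t,170,205,160,60,5)
a2[300:,:400]=f(t,405,150,80,60,5); a2[300:,400:]=f(s,250,260,80,60,5)
cv2.imwrite("pics/crop1.png",cv2.convertScaleAbs(a2,alpha=1.6))
```

```text
(no output)
```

View pics/crop1.png

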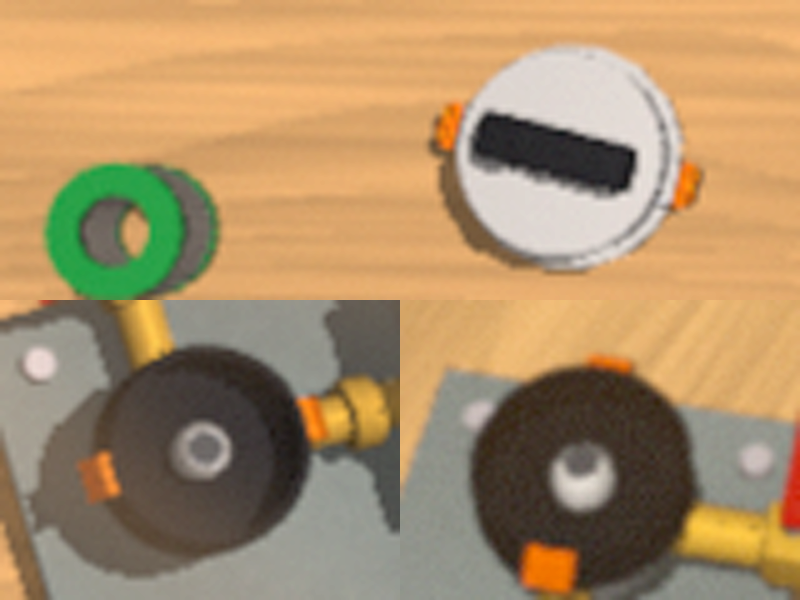

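```bash
cat > h.py <<'E'
import numpy as np
from scipy.spatial.transform import Rotation as Ro
def ray(c,uv,z):
    K,R,t=c["camera_matrix"],c["R"],c["t"]
    d=R.T@np.linalg.solve(K,[uv[0],uv[1],1]);o=-R.T@t
    return o+d*(z-o[2])/d[2]
def wrist(c,uv,z,s):
    H=c["hand_eye"];T=Ro.from_rotvec(s["orientation"]).as_matrix()
    d=T@H[:3,:3]@np.linalg.solve(c["camera_matrix"],[uv[0],uv[1],1]);o=T@H[:3,3]+s["tool_pos"]
    return o+d*(z-o[2])/d[2]
E
python3 - <<'E'
from h import *
t=np.load("top.npz");s=np.load("scene.npz")
P=lambda n,c,uv,z:print(n,ray(c,uv,z).round(1)[:2])
A=lambda u,v:(170+u/5,205+v/5)
B=lambda u,v:(405+u/5,150+(v-300)/5)
S=lambda u,v:(250+(u-400)/5,260+(v-300)/5)
P("elem",t,A(115,232),62)
P("used",t,(222,180),62)
for q in[(480,112),(637,147),(628,195),(470,160)]:P("rib",t,A(*q),94)
P("clipL",t,A(448,128),35);P("clipR",t,A(688,187),35)
P("rim",t,B(203,452),86);P("spig",t,B(207,447),79)
P("catA",t,B(100,477),79);P("catB",t,B(313,420),79)
P("rim s",s,S(583,475),86);P("spig s",s,S(580,462),79);P("catA s",s,S(610,363),79);P("catB s",s,S(550,568),79)
P("elem s",s,(333,137),62)
st={"tool_pos":np.array([210.6,588.1,223.9]),"orientation":np.array([-0.537,-3.095,0.002])}
print(Ro.from_rotvec(st["orientation"]).as_matrix().round(3))
E
```

```text
elem [434.6 360.8]
used [587.8 306.2]
rib [487.  203.9]
rib [474.  139.3]
rib [454.5 142.4]
rib [467.4 207.3]
clipL [482.2 226. ]
clipR [458.8 120.9]
rim [ 592.5 -165.2]
spig [ 595.7 -168.8]
catA [ 582.2 -124. ]
catB [ 608.  -213.2]
rim s [ 604.6 -176.8]
spig s [ 597.8 -168.8]
catA s [ 584.5 -123.5]
catB s [ 611.5 -212.9]
elem s [438.3 361.1]
[[-0.942  0.337 -0.001]
 [ 0.337  0.942 -0.001]
 [ 0.    -0.001 -1.   ]]
```

```bash
cat >> h.py <<'E'
def plan(p,yaw=None):
    """shift in cm (current tool axes) and rz deg to bring TCP to p with tool y at world yaw"""
    from rig import r
    s=r.state();M=Ro.from_rotvec(s["orientation"]);R=M.as_matrix()
    y=np.degrees(np.arctan2(R[1,1],R[0,1]))
    print("t",round(s["time_s"],2),"pos",np.round(s["tool_pos"],1),"yaw",round(y,2),"tilt",np.degrees(R[:2,2]).round(2),"F",np.round(s["force"],1),"w",round(float(s["width"]),1))
    print("shift cm",(R.T@(np.array(p)-s["tool_pos"])/10).round(2),"rz",None if yaw is None else round(y-yaw,2))
E
python3 -c "
from h import *
plan([435,361,180],16.2)"
```

```text
t 0.1 pos [210.6 588.1 223.9] yaw 70.3 tilt [-0.01 -0.06] F [ 0.4  0.3 -0.4] w 93.9
shift cm [-28.78 -13.81   4.41] rz 54.1
```

Request:
{"fn": "servo_tool", "kwargs": {
  "targets": [
    [[-4.8, -2.3, 0.7], [0, 0, 0]],
    [[-4.8, -2.3, 0.7], [0, 0, 0]],
    [[-4.8, -2.3, 0.7], [0, 0, 0]],
    [[-4.8, -2.3, 0.7], [0, 0, 0]],
    [[-4.8, -2.3, 0.7], [0, 0, 0]],
    [[-4.8, -2.3, 0.7], [0, 0, 0]],
    [[0, 0, 0], [0, 0, 9]],
    [[0, 0, 0], [0, 0, 9]],
    [[0, 0, 0], [0, 0, 9]],
    [[0, 0, 0], [0, 0, 9]]
  ],
  "grip": 1
}}

```text
time_s: 1.35
tool_pos: [435.1, 361.3, 182.2]
orientation: [-1.475, -2.774, 0.001]
force: [-0.1, 1.0, -0.1]
width: 94.3
finger_force: 0.0
```

Request:
{"fn": "servo_tool", "kwargs": {
  "targets": [
    [[0, 0, 0], [0, 0, 9]],
    [[0, 0, 0], [0, 0, 9]],
    [[0, 0, 0], [0, 0, 0]],
    [[0, 0, 0], [0, 0, 0]]
  ]
}}

```text
time_s: 1.85
tool_pos: [435.2, 361.4, 182.3]
orientation: [1.879, 2.518, -0.001]
force: [-0.6, 0.1, -0.2]
width: 93.8
finger_force: 0.0
```

Run:
```python
from h import *
from rig import r,camera
import cv2
plan([435,361,46],16.2)
s=r.state();c=camera("wrist");cv2.imwrite("pics/w1.png",c["img"]);np.savez("w1.npz",**c,**{k:s[k] for k in("tool_pos","orientation")})
print(c["camera_matrix"].round(1).tolist(),c["hand_eye"].round(3).tolist())
g=cv2.cvtColor(c["img"],cv2.COLOR_BGR2HSV);m=cv2.inRange(g,(45,90,40),(85,255,255))
n,l,st,ce=cv2.connectedComponentsWithStats(m)
for i in range(1,n):
    if st[i,4]>300:print(st[i],ce[i],wrist(c,ce[i],62,s))
```

```text
t 1.85 pos [435.2 361.4 182.3] yaw 16.52 tilt [-0.01 -0.02] F [-0.6  0.1 -0.2] w 93.8
shift cm [-0.03 -0.02 13.63] rz 0.32
[[310.4, 0.0, 318.5], [0.0, 310.4, 200.3], [0.0, 0.0, 1.0]] [[-0.0, -0.959, -0.282, 84.011], [1.0, -0.0, 0.0, -0.437], [-0.0, -0.282, 0.959, -159.349], [0.0, 0.0, 0.0, 1.0]]
[ 291  170   61   59 2152] [321.17890335 198.70027881] [436.18874147 365.1946295   62.        ]
```

View pics/w1.png

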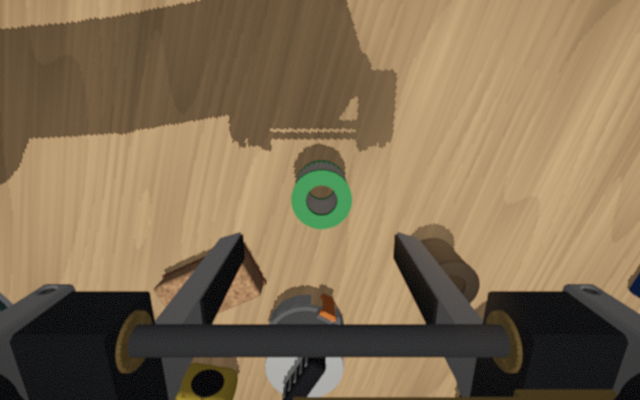

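The wrist view puts the element's green top ring at (321,199), between the fingers. That gives about (436,363). I'll go down and grasp it.

```bash
python3 -c "
from h import *
plan([436,363,46])"
```

```text
t 1.9 pos [435.2 361.4 182.4] yaw 16.48 tilt [-0.01 -0.01] F [-1.2 -0.2 -0.1] w 94.1
shift cm [ 0.14  0.12 13.64] rz None
```

Request:
{"fn": "servo_tool", "kwargs": {
  "targets": [
    [[0.14, 0.12, 2.0], [0, 0, 0]],
    [[0, 0, 3.0], [0, 0, 0]],
    [[0, 0, 3.0], [0, 0, 0]],
    [[0, 0, 3.0], [0, 0, 0]],
    [[0, 0, 2.6], [0, 0, 0]],
    [[0, 0, 0], [0, 0, 0]]
  ]
}}

```text
time_s: 2.65
tool_pos: [435.3, 362.3, 45.1]
orientation: [-1.882, -2.515, 0.005]
force: [0.6, -1.0, 0.8]
width: 93.9
finger_force: 0.0
```

Request:
{"fn": "servo_tool", "kwargs": {
  "targets": [
    [[0, 0, 0], [0, 0, 0]],
    [[0, 0, 0], [0, 0, 0]],
    [[0, 0, 0], [0, 0, 0]],
    [[0, 0, 0], [0, 0, 0]],
    [[0, 0, 0], [0, 0, 0]],
    [[0, 0, 0], [0, 0, 0]]
  ],
  "grip": -1
}}

```text
time_s: 3.4
tool_pos: [436.2, 363.2, 46.8]
orientation: [1.884, 2.514, 0.001]
force: [-1.6, -0.7, 6.8]
width: 56.9
finger_force: 30.0
```

Request:
{"fn": "servo_tool", "kwargs": {
  "targets": [
    [[0, 0, -1.0], [0, 0, 0]],
    [[0, 0, -3.0], [0, 0, 0]],
    [[0, 0, -4.0], [0, 0, 0]],
    [[0, 0, -4.0], [0, 0, 0]],
    [[0, 0, -3.0], [0, 0, 0]],
    [[0, 0, 0], [0, 0, 0]]
  ]
}}

```text
time_s: 4.15
tool_pos: [436.8, 363.7, 199.0]
orientation: [1.884, 2.514, 0.006]
force: [-0.3, -0.2, -1.7]
width: 56.9
finger_force: 30.0
```

Run:
```python
from h import *
from rig import r,camera
import cv2
plan([596,-168.5,195],16.2)
s=r.state();c=camera("wrist");cv2.imwrite("pics/w2.png",c["img"])
g=cv2.cvtColor(c["img"],cv2.COLOR_BGR2HSV);m=cv2.inRange(g,(45,90,40),(85,255,255))
n,l,st,ce=cv2.connectedComponentsWithStats(m)
for i in range(1,n):
    if st[i,4]>300:
        b=st[i];uv=(b[0]+b[2]/2,b[1]+b[3]/2)
        z=s["tool_pos"][2]+16;p=wrist(c,uv,z,s)
        print(b,ce[i],p, "tool-frame off",Ro.from_rotvec(s["orientation"]).inv().apply(p-s["tool_pos"]))
```

```text
t 4.15 pos [436.8 363.7 199. ] yaw 16.3 tilt [0.15 0.16] F [-0.3 -0.2 -1.7] w 56.9
shift cm [-55.55   0.34   0.29] rz 0.1
[ 263  221  111  104 6934] [318.25079319 271.9359677 ] [435.56903811 366.09642061 215.01747701] tool-frame off [  2.69042362  -0.44351151 -15.99627001]
```

View pics/w2.png

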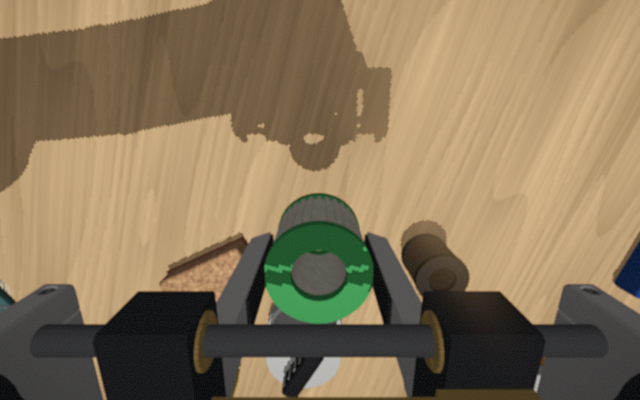

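The picture shows the element held upright, its ring centred at (318,273), about 2 to 3 mm off towards tool +x. I'll carry it high past the bowl so the wrist camera can see the bowl.

```bash
python3 -c "
from h import *
plan([622,-254,285],16.2)"
```

```text
t 4.2 pos [436.2 363.3 197.4] yaw 16.31 tilt [0.06 0.07] F [-0.   0.6 -0.9] w 56.5
shift cm [-64.45   0.52  -8.82] rz 0.11
```

Request:
{"fn": "servo_tool", "kwargs": {
  "targets": [
    [[0, 0, -2.2], [0, 0, 0]],
    [[0, 0, -2.2], [0, 0, 0]],
    [[-2, 0.1, -2.2], [0, 0, 0]],
    [[-4, 0.1, -2.2], [0, 0, 0]],
    [[-5.5, 0.1, 0], [0, 0, 0]],
    [[-5.5, 0.1, 0], [0, 0, 0]],
    [[-5.5, 0.1, 0], [0, 0, 0]],
    [[-5.5, 0, 0], [0, 0, 0]],
    [[-5.5, 0, 0], [0, 0, 0]],
    [[-5.5, 0, 0], [0, 0, 0]]
  ]
}}

```text
time_s: 5.45
tool_pos: [550.1, -11.5, 283.6]
orientation: [-1.883, -2.513, 0.002]
force: [1.1, 0.1, -1.0]
width: 56.6
finger_force: 30.0
```

Request:
{"fn": "servo_tool", "kwargs": {
  "targets": [
    [[-5.5, 0, 0], [0, 0, 0]],
    [[-5.5, 0, 0], [0, 0, 0]],
    [[-5.5, 0, 0], [0, 0, 0]],
    [[-5, 0, 0], [0, 0, 0]],
    [[-4, 0, 0], [0, 0, 0]],
    [[0, 0, 0], [0, 0, 0]],
    [[0, 0, 0], [0, 0, 0]],
    [[0, 0, 0], [0, 0, 0]]
  ]
}}

```text
time_s: 6.45
tool_pos: [622.0, -253.2, 284.2]
orientation: [-1.882, -2.515, -0.0]
force: [-0.3, 0.4, -0.9]
width: 56.4
finger_force: 30.0
```

Run:
```python
from h import *
from rig import r,camera
import cv2
plan([596.6,-170.6,195],16.2)
s=r.state();c=camera("wrist");cv2.imwrite("pics/w3.png",c["img"]);np.savez("w3.npz",**c,**{k:s[k] for k in("tool_pos","orientation")})
```

```text
t 6.45 pos [ 622.  -253.2  284.2] yaw 16.38 tilt [-0.02  0.03] F [-0.3  0.4 -0.9] w 56.4
shift cm [ 8.64 -0.1   8.93] rz 0.18
```

View pics/w3.png

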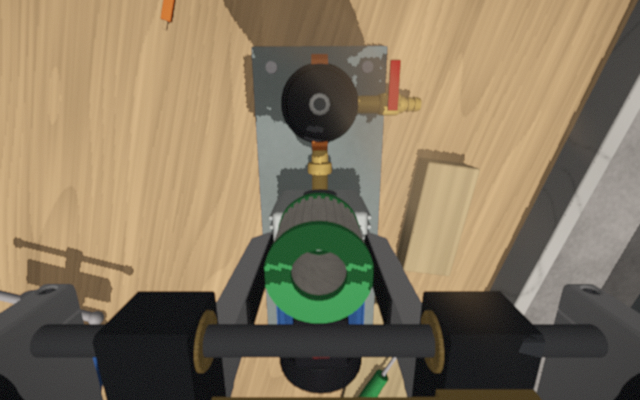

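The bowl's spigot is at (319.5,103.5). The catches at (319,58) and (320,146) line up with the image vertical, so the yaw is good.

Run:
```python
from h import *
c=np.load("w3.npz");s=c
for uv,z in(((319.5,103.5),79),((319.3,102.5),86),((319,57),78),((320,146),78)):print(wrist(c,uv,z,s).round(1))
```

```text
[ 597.2 -166.6   79. ]
[ 596.7 -165.7   86. ]
[ 583.1 -120.7   78. ]
[ 611.2 -211.8   78. ]
```

Request:
{"fn": "servo_tool", "kwargs": {
  "targets": [
    [[3.0, -0.1, 0], [0, 0, 0]],
    [[3.0, 0, 0], [0, 0, 0]],
    [[2.8, 0, 0], [0, 0, 0]],
    [[0, 0, 4], [0, 0, 0]],
    [[0, 0, 4], [0, 0, 0]],
    [[0, 0, 4], [0, 0, 0]],
    [[0, 0, 1.4], [0, 0, 0]],
    [[0, 0, 0], [0, 0, 0]],
    [[0, 0, 0], [0, 0, 0]]
  ]
}}

```text
time_s: 7.62
tool_pos: [597.0, -170.6, 152.1]
orientation: [1.883, 2.513, 0.001]
force: [-0.2, 0.2, -0.1]
width: 56.7
finger_force: 30.0
```

Run:
```python
from h import *
from rig import r,camera
import cv2
plan([597,-169.2,112],16.2)
f=lambda im,x,y,w,h,k:cv2.resize(im[y:y+h,x:x+w],None,fx=k,fy=k,interpolation=cv2.INTER_CUBIC)
a=camera("scene")["img"];b=camera("top")["img"]
cv2.imwrite("pics/s4.png",np.hstack([f(a,240,220,100,100,4),f(b,395,130,100,100,4)]))
```

```text
t 7.62 pos [ 597.  -170.6  152.1] yaw 16.3 tilt [ 0.12 -0.02] F [-0.2  0.2 -0.1] w 56.7
shift cm [0.14 0.03 4.01] rz 0.1
```

View pics/s4.png

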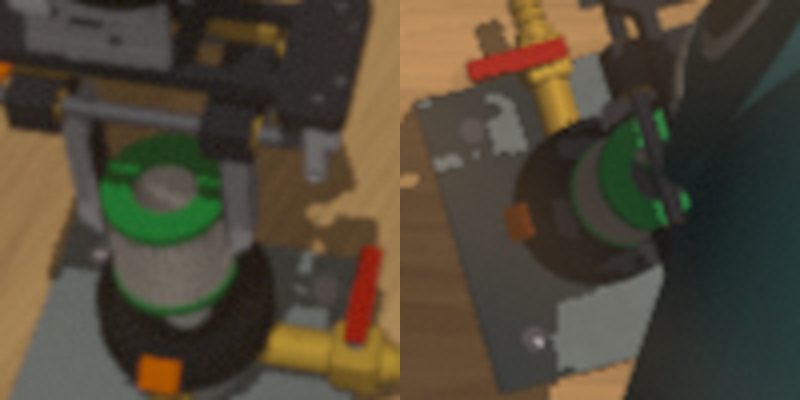

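The element is upright above the bowl, centred at about (172,270) against the bowl at (185,320) in the scene crop. That's consistent with its height. I'll lower it in steps and watch the force.

Request:
{"fn": "servo_tool", "kwargs": {
  "targets": [
    [[0.12, 0, 0.8], [0, 0, 0]],
    [[0, 0, 0.8], [0, 0, 0]],
    [[0, 0, 0.4], [0, 0, 0]],
    [[0, 0, 0.4], [0, 0, 0]],
    [[0, 0, 0.2], [0, 0, 0]],
    [[0, 0, 0], [0, 0, 0]]
  ]
}}

```text
time_s: 8.48
tool_pos: [595.9, -169.3, 124.4]
orientation: [1.884, 2.514, -0.0]
force: [0.4, -0.3, -0.8]
width: 57.0
finger_force: 30.0
```

Request:
{"fn": "servo_tool", "kwargs": {
  "targets": [
    [[0, 0, 0.2], [0, 0, 0]],
    [[0, 0, 0.2], [0, 0, 0]],
    [[0, 0, 0], [0, 0, 0]]
  ]
}}

```text
time_s: 8.85
tool_pos: [595.8, -169.2, 120.3]
orientation: [-1.884, -2.514, 0.0]
force: [0.3, 0.3, 0.1]
width: 57.0
finger_force: 30.0
```

Request:
{"fn": "servo_tool", "kwargs": {
  "targets": [
    [[0, 0, 0.2], [0, 0, 0]],
    [[0, 0, 0.2], [0, 0, 0]],
    [[0, 0, 0], [0, 0, 0]]
  ]
}}

```text
time_s: 9.22
tool_pos: [595.8, -169.2, 116.3]
orientation: [-1.884, -2.514, 0.0]
force: [0.3, 0.0, -1.7]
width: 56.5
finger_force: 30.0
```

Request:
{"fn": "servo_tool", "kwargs": {
  "targets": [
    [[0, 0, 0.2], [0, 0, 0]],
    [[0, 0, 0.1], [0, 0, 0]],
    [[0, 0, 0], [0, 0, 0]]
  ]
}}

```text
time_s: 9.6
tool_pos: [595.8, -169.2, 113.4]
orientation: [-1.884, -2.514, 0.0]
force: [-0.2, -0.0, -0.6]
width: 56.3
finger_force: 30.0
```

Request:
{"fn": "servo_tool", "kwargs": {
  "targets": [
    [[0, 0, 0.15], [0, 0, 0]],
    [[0, 0, 0], [0, 0, 0]]
  ]
}}

```text
time_s: 9.85
tool_pos: [595.9, -169.2, 111.9]
orientation: [-1.884, -2.514, 0.0]
force: [-0.8, -0.1, -1.1]
width: 56.5
finger_force: 30.0
```

Request:
{"fn": "servo_tool", "kwargs": {
  "targets": [
    [[0, 0, 0.15], [0, 0, 0]],
    [[0, 0, 0], [0, 0, 0]]
  ]
}}

```text
time_s: 10.1
tool_pos: [595.9, -169.2, 110.4]
orientation: [-1.884, -2.514, 0.0]
force: [-0.0, 0.3, -1.1]
width: 56.5
finger_force: 30.0
```

Request:
{"fn": "servo_tool", "kwargs": {
  "targets": [
    [[0, 0, 0.15], [0, 0, 0]],
    [[0, 0, 0], [0, 0, 0]]
  ]
}}

```text
time_s: 10.35
tool_pos: [595.9, -169.3, 108.9]
orientation: [1.884, 2.514, -0.0]
force: [0.4, 0.9, -0.9]
width: 56.8
finger_force: 30.0
```

Request:
{"fn": "servo_tool", "kwargs": {
  "targets": [
    [[0, 0, 0.1], [0, 0, 0]],
    [[0, 0, 0], [0, 0, 0]]
  ]
}}

```text
time_s: 10.6
tool_pos: [595.9, -169.3, 108.0]
orientation: [1.884, 2.514, -0.0]
force: [-0.9, 0.6, 1.3]
width: 56.6
finger_force: 30.0
```

Request:
{"fn": "servo_tool", "kwargs": {
  "targets": [
    [[0, 0, 0.1], [0, 0, 0]],
    [[0, 0, 0], [0, 0, 0]]
  ]
}}

```text
time_s: 10.85
tool_pos: [595.9, -169.3, 107.0]
orientation: [1.884, 2.514, -0.0]
force: [-0.5, 0.0, 3.1]
width: 56.3
finger_force: 30.0
```

Request:
{"fn": "servo_tool", "kwargs": {
  "targets": [
    [[0, 0, 0.1], [0, 0, 0]],
    [[0, 0, 0], [0, 0, 0]]
  ]
}}

```text
time_s: 11.1
tool_pos: [595.9, -169.3, 106.0]
orientation: [1.884, 2.514, -0.0]
force: [-1.7, -0.6, 3.8]
width: 56.8
finger_force: 30.0
```

The upward force shows the element on the floor of the bowl at TCP z of about 108. That implies a rim near 84 mm, within the given range. I'll release it and head for the cover.

Request:
{"fn": "servo_tool", "kwargs": {
  "targets": [
    [[0, 0, -0.1], [0, 0, 0]],
    [[0, 0, -0.1], [0, 0, 0]],
    [[0, 0, 0], [0, 0, 0]],
    [[0, 0, 0], [0, 0, 0]],
    [[0, 0, -2], [0, 0, 0]],
    [[0, 0, -4], [0, 0, 0]],
    [[0, 0, -5], [0, 0, 0]],
    [[0, 0, -3], [0, 0, 9.5]],
    [[0, 0, 0], [0, 0, 9.5]],
    [[0, 0, 0], [0, 0, 9.5]]
  ],
  "grip": 1
}}

```text
time_s: 12.35
tool_pos: [596.0, -169.4, 249.8]
orientation: [2.45, 1.965, 0.002]
force: [-0.6, 1.1, 0.5]
width: 93.9
finger_force: 0.0
```

Run:
```python
from h import *
y=np.radians(-12.2);tx=np.array([np.sin(y),-np.cos(y)])*-1
print(tx); g=np.array([470.7,173.2])-85*tx
plan([*g,245],-12.2)
```

```text
[0.2113248  0.97741589]
t 12.35 pos [ 596.  -169.4  249.8] yaw -12.52 tilt [0.1 0. ] F [-0.6  1.1  0.5] w 93.9
shift cm [ 22.23 -19.61   0.46] rz -0.32
```

Request:
{"fn": "servo_tool", "kwargs": {
  "targets": [
    [[3.7, -3.3, 0], [0, 0, 0]],
    [[3.7, -3.3, 0], [0, 0, 0]],
    [[3.7, -3.3, 0], [0, 0, 0]],
    [[3.7, -3.3, 0], [0, 0, 0]],
    [[3.7, -3.3, 0], [0, 0, 0]],
    [[3.7, -3.1, 0.4], [0, 0, 0]],
    [[0, 0, 0], [0, 0, 0]],
    [[0, 0, 0], [0, 0, 0]]
  ]
}}

```text
time_s: 13.35
tool_pos: [451.6, 88.7, 244.9]
orientation: [2.445, 1.972, 0.002]
force: [0.1, 0.6, 0.9]
width: 93.9
finger_force: 0.0
```

Run:
```python
from h import *
from rig import r,camera
import cv2
plan([470.7,173.2,88.5],-12.2)
s=r.state();c=camera("wrist");b=camera("top")
np.savez("w5.npz",**c,**{k:s[k] for k in("tool_pos","orientation")})
np.savez("t5.npz",**b)
f=lambda im,x,y,w,h,k:cv2.resize(im[y:y+h,x:x+w],None,fx=k,fy=k,interpolation=cv2.INTER_CUBIC)
cv2.imwrite("pics/w5.png",cv2.convertScaleAbs(np.hstack([f(c["img"],220,0,200,240,2.5),f(b["img"],405,130,60,120,5)]),alpha=1.4))
```

```text
t 13.35 pos [451.6  88.7 244.9] yaw -12.22 tilt [0.06 0.03] F [0.1 0.6 0.9] w 93.9
shift cm [ 8.65  0.06 15.65] rz -0.02
```

View pics/w5.png

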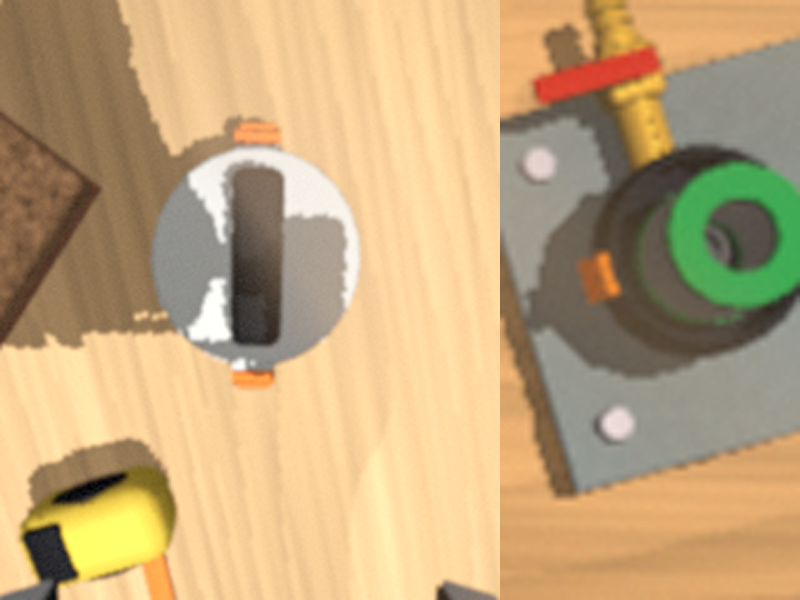

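The cover's rib runs from (259,170) to (255,343) in the crop, and its clips are at (258,132) and (253,378). The element stands upright in the bowl over the spigot, with its ring at (742,235).

Run:
```python
from h import *
c=np.load("w5.npz");t=np.load("t5.npz")
W=lambda u,v,z:wrist(c,(220+u/2.5,v/2.5),z,c)
a,b=W(259,170,94),W(255,343,94)
k,l=W(258,140,68-61+27),W(253,378,30)
print(a.round(1),b.round(1),((a+b)/2).round(1),np.linalg.norm(a-b))
for d in(a-b,k-l):print(np.degrees(np.arctan2(-d[0],d[1])))
print("elem top",ray(t,(405+242/5,130+235/5),124).round(1))
plan([470.7,174,89],None)
```

```text
[480.7 205.4  94. ] [466.1 144.1  94. ] [473.4 174.8  94. ] 63.0482926769217
-13.389752928237883
-13.267162678911298
elem top [ 593.7 -170.8  124. ]
t 13.45 pos [451.8  88.2 244.5] yaw -12.3 tilt [0.04 0.  ] F [ 0.8 -0.   0.3] w 94.1
shift cm [8.790e+00 1.000e-02 1.555e+01] rz None
```

```bash
python3 -c "
from h import *
plan([471.8,173.8,89],-13)"
```

```text
t 13.45 pos [451.8  88.2 244.5] yaw -12.3 tilt [0.04 0.  ] F [ 0.8 -0.   0.3] w 94.1
shift cm [ 8.79  0.12 15.55] rz 0.7
```

Request:
{"fn": "servo_tool", "kwargs": {
  "targets": [
    [[3, 0.1, 1], [0, 0, 0.7]],
    [[3, 0, 2], [0, 0, 0]],
    [[2.8, 0, 3], [0, 0, 0]],
    [[0, 0, 3], [0, 0, 0]],
    [[0, 0, 3], [0, 0, 0]],
    [[0, 0, 2], [0, 0, 0]],
    [[0, 0, 1.1], [0, 0, 0]],
    [[0, 0, 0], [0, 0, 0]],
    [[0, 0, 0], [0, 0, 0]]
  ],
  "grip": 0.2
}}

```text
time_s: 14.58
tool_pos: [472.0, 174.7, 93.7]
orientation: [2.457, 1.957, 0.001]
force: [0.3, 0.2, 0.0]
width: 56.8
finger_force: 0.0
```

```bash
python3 -c "
from h import *
plan([471.8,173.8,88.5],-13)"
```

```text
t 14.57 pos [472.  174.7  93.7] yaw -12.92 tilt [0.05 0.02] F [0.3 0.2 0. ] w 56.8
shift cm [-0.09 -0.    0.52] rz 0.08
```

Request:
{"fn": "servo_tool", "kwargs": {
  "targets": [
    [[-0.1, 0, 0.5], [0, 0, 0]],
    [[0, 0, 0], [0, 0, 0]],
    [[0, 0, 0], [0, 0, 0]]
  ]
}}

```text
time_s: 14.95
tool_pos: [471.3, 173.8, 88.1]
orientation: [2.457, 1.958, 0.0]
force: [0.1, -0.1, -0.3]
width: 56.1
finger_force: 0.0
```

Request:
{"fn": "servo_tool", "kwargs": {
  "targets": [
    [[0, 0, 0], [0, 0, 0]],
    [[0, 0, 0], [0, 0, 0]],
    [[0, 0, 0], [0, 0, 0]],
    [[0, 0, 0], [0, 0, 0]],
    [[0, 0, 0], [0, 0, 0]],
    [[0, 0, 0], [0, 0, 0]]
  ],
  "grip": -1
}}

```text
time_s: 15.7
tool_pos: [471.4, 173.8, 88.0]
orientation: [2.457, 1.958, 0.0]
force: [0.9, -0.5, 1.2]
width: 19.9
finger_force: 30.0
```

Request:
{"fn": "servo_tool", "kwargs": {
  "targets": [
    [[0, 0, -0.5], [0, 0, 0]],
    [[0, 0, -2], [0, 0, 0]],
    [[0, 0, -4], [0, 0, 0]],
    [[0, 0, -4], [0, 0, 0]],
    [[0, 0, -4], [0, 0, -9]],
    [[0, 0, -2], [0, 0, -9]],
    [[0, 0, 0], [0, 0, -9]],
    [[0, 0, 0], [0, 0, -2]],
    [[0, 0, 0], [0, 0, 0]]
  ]
}}

```text
time_s: 16.82
tool_pos: [471.0, 173.7, 252.7]
orientation: [-1.892, -2.508, 0.001]
force: [-0.6, -0.6, -2.1]
width: 20.0
finger_force: 30.0
```

```bash
python3 -c "
from h import *
plan([596,-168.5,245],16.5)"
```

```text
t 16.82 pos [471.  173.7 252.7] yaw 15.94 tilt [-0.03 -0.02] F [-0.6 -0.6 -2.1] w 20.0
shift cm [-36.33   2.62   0.78] rz -0.56
```

Run:
```python
from h import *
from rig import r,camera
import cv2
s=r.state();c=camera("wrist")
np.savez("w6.npz",**c,**{k:s[k] for k in("tool_pos","orientation")})
cv2.imwrite("pics/w6.png",cv2.convertScaleAbs(cv2.resize(c["img"][180:400,220:420],None,fx=2.7,fy=2.7,interpolation=cv2.INTER_CUBIC),alpha=1.4))
```

```text
(no output)
```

View pics/w6.png

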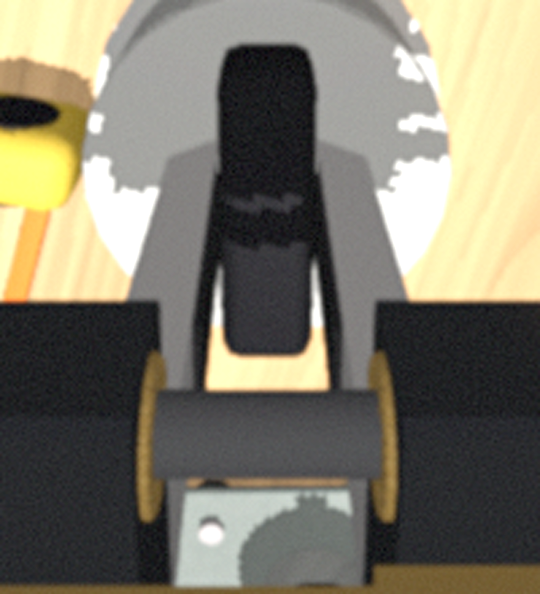

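The rib top runs from (267,47) to (267,353) in the crop, square to the tool.

Run:
```python
from h import *
c=np.load("w6.npz");M=Ro.from_rotvec(c["orientation"])
z=c["tool_pos"][2]+6
p=[M.inv().apply(wrist(c,(220+267/2.7,180+v/2.7),z,c)-c["tool_pos"]) for v in(47,353)]
print(np.round(p,1),np.mean(p,0).round(1))
off=np.mean(p,0);off[2]=0
g=np.array([597,-166.3,0])-M.apply(off);print(g)
plan([g[0],g[1],245],16.5)
```

```text
[[ 40.5  -0.2  -6. ]
 [-27.3  -0.2  -6. ]] [ 6.6 -0.2 -6. ]
[ 5.99038751e+02 -1.72579390e+02  1.25038817e-03]
t 16.88 pos [471.1 173.7 252.7] yaw 15.93 tilt [-0.03 -0.03] F [ 0.2  0.3 -2.3] w 19.8
shift cm [-36.81   2.8    0.78] rz -0.57
```

```bash
python3 -c "
from h import *
plan([596.2,-168,245],16.6)"
```

```text
t 16.88 pos [471.1 173.7 252.7] yaw 15.93 tilt [-0.03 -0.03] F [ 0.2  0.3 -2.3] w 19.8
shift cm [-36.29   2.65   0.78] rz -0.67
```

Request:
{"fn": "servo_tool", "kwargs": {
  "targets": [
    [[-4, 0.3, 0], [0, 0, 0]],
    [[-5, 0.4, 0], [0, 0, 0]],
    [[-5, 0.4, 0], [0, 0, 0]],
    [[-5, 0.4, 0], [0, 0, 0]],
    [[-5, 0.4, 0], [0, 0, 0]],
    [[-5, 0.4, 0], [0, 0, 0]],
    [[-4.3, 0.35, 0], [0, 0, 0]],
    [[-3, 0, 0.8], [0, 0, -0.7]],
    [[0, 0, 0], [0, 0, 0]],
    [[0, 0, 0], [0, 0, 0]]
  ]
}}

```text
time_s: 18.12
tool_pos: [597.3, -167.0, 244.7]
orientation: [-1.874, -2.521, 0.0]
force: [0.6, -0.2, -2.1]
width: 19.5
finger_force: 30.0
```

```bash
python3 -c "
from h import *
plan([596.2,-168,178],16.6)"
```

```text
t 18.12 pos [ 597.3 -167.   244.7] yaw 16.74 tilt [-0.04  0.01] F [ 0.6 -0.2 -2.1] w 19.5
shift cm [-0.07 -0.14  6.67] rz 0.14
```

Request:
{"fn": "servo_tool", "kwargs": {
  "targets": [
    [[-0.07, -0.14, 0.8], [0, 0, 0]],
    [[0, 0, 1.2], [0, 0, 0]],
    [[0, 0, 1.2], [0, 0, 0]],
    [[0, 0, 1.2], [0, 0, 0]],
    [[0, 0, 1.2], [0, 0, 0]],
    [[0, 0, 1.0], [0, 0, 0]],
    [[0, 0, 0], [0, 0, 0]]
  ]
}}

```text
time_s: 19.0
tool_pos: [596.0, -168.6, 178.2]
orientation: [-1.873, -2.521, 0.001]
force: [0.3, -0.9, -1.8]
width: 20.0
finger_force: 30.0
```

Run:
```python
from h import *
from rig import camera
import cv2
plan([596.2,-168,170],16.6)
f=lambda im,x,y,w,h,k:cv2.resize(im[y:y+h,x:x+w],None,fx=k,fy=k,interpolation=cv2.INTER_CUBIC)
a=camera("scene")["img"];b=camera("wrist")["img"]
cv2.imwrite("pics/s7.png",cv2.convertScaleAbs(np.hstack([f(a,247,240,80,100,5),f(b,240,100,160,200,2.5)]),alpha=1.4))
```

```text
t 19.0 pos [ 596.  -168.6  178.2] yaw 16.79 tilt [-0.06  0.  ] F [ 0.3 -0.9 -1.8] w 20.0
shift cm [0.05 0.04 0.82] rz 0.19
```

View pics/s7.png

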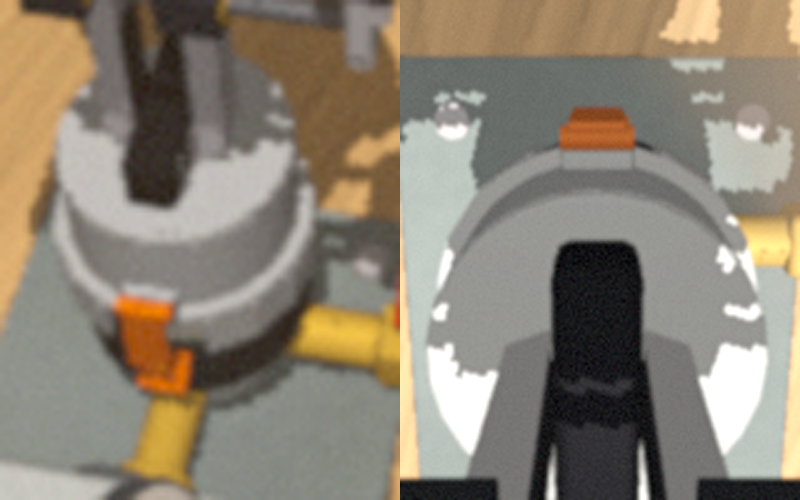

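The scene view shows clip b at about (145,330) and its catch at (165,370). In the wrist view clip a (598,158) sits exactly over its catch (597,128). I'll check clip b by ray.

Run:
```python
from h import *
s=np.load("scene.npz")
C=np.array([596,-168.6]);th=np.radians(16.79);X=np.array([np.cos(th),np.sin(th)]);Y=np.array([-X[1],X[0]])
for u,v,z in((145,300,114),(143,362,95),(165,372,79),(165,385,73)):
    p=ray(s,(247+u/5,240+v/5),z)[:2]-C;print(u,v,z,"pump x,y:",(p@X).round(1),(p@Y).round(1))
```

```text
145 300 114 pump x,y: -4.1 -40.6
143 362 95 pump x,y: -2.8 -54.6
165 372 79 pump x,y: 2.5 -48.5
165 385 73 pump x,y: 2.5 -50.5
```

Request:
{"fn": "servo_tool", "kwargs": {
  "targets": [
    [[0.03, 0.15, 0.2], [0, 0, 0]],
    [[0, 0, 0.3], [0, 0, 0]],
    [[0, 0, 0.2], [0, 0, 0]],
    [[0, 0, 0], [0, 0, 0]]
  ]
}}

```text
time_s: 19.6
tool_pos: [597.5, -167.9, 171.8]
orientation: [-1.873, -2.522, 0.0]
force: [-0.6, -0.4, -1.6]
width: 19.4
finger_force: 30.0
```

Request:
{"fn": "servo_tool", "kwargs": {
  "targets": [
    [[0, 0, 0.1], [0, 0, 0]],
    [[0, 0, 0.1], [0, 0, 0]],
    [[0, 0, 0], [0, 0, 0]]
  ]
}}

```text
time_s: 19.98
tool_pos: [597.6, -167.9, 169.9]
orientation: [-1.873, -2.522, 0.0]
force: [0.3, 0.3, -2.2]
width: 20.2
finger_force: 30.0
```

Request:
{"fn": "servo_tool", "kwargs": {
  "targets": [
    [[0, 0, 0.1], [0, 0, 0]],
    [[0, 0, 0.1], [0, 0, 0]],
    [[0, 0, 0], [0, 0, 0]]
  ]
}}

```text
time_s: 20.35
tool_pos: [597.6, -167.9, 167.9]
orientation: [-1.873, -2.522, 0.0]
force: [0.5, -0.1, -2.0]
width: 19.9
finger_force: 30.0
```

Request:
{"fn": "servo_tool", "kwargs": {
  "targets": [
    [[0, 0, 0.1], [0, 0, 0]],
    [[0, 0, 0.1], [0, 0, 0]],
    [[0, 0, 0], [0, 0, 0]]
  ]
}}

```text
time_s: 20.72
tool_pos: [597.6, -167.9, 165.9]
orientation: [-1.873, -2.522, 0.0]
force: [0.3, 0.1, -2.2]
width: 19.7
finger_force: 30.0
```

Request:
{"fn": "servo_tool", "kwargs": {
  "targets": [
    [[0, 0, 0.1], [0, 0, 0]],
    [[0, 0, 0.1], [0, 0, 0]],
    [[0, 0, 0], [0, 0, 0]]
  ]
}}

```text
time_s: 21.1
tool_pos: [597.6, -168.0, 163.9]
orientation: [1.873, 2.522, -0.0]
force: [0.6, 1.1, -2.6]
width: 19.8
finger_force: 30.0
```

Request:
{"fn": "servo_tool", "kwargs": {
  "targets": [
    [[0, 0, 0.1], [0, 0, 0]],
    [[0, 0, 0.1], [0, 0, 0]],
    [[0, 0, 0], [0, 0, 0]]
  ]
}}

```text
time_s: 21.48
tool_pos: [597.7, -168.2, 162.1]
orientation: [1.873, 2.522, -0.0]
force: [0.7, -1.7, -1.0]
width: 19.5
finger_force: 30.0
```

Clip contact begins near 162.5, as expected. I'll press on in small steps.

Request:
{"fn": "servo_tool", "kwargs": {
  "targets": [
    [[0, 0, 0.1], [0, 0, 0]],
    [[0, 0, 0.1], [0, 0, 0]],
    [[0, 0, 0], [0, 0, 0]]
  ]
}}

```text
time_s: 21.85
tool_pos: [597.7, -168.0, 160.0]
orientation: [1.873, 2.522, -0.0]
force: [1.6, -1.3, -0.0]
width: 19.7
finger_force: 30.0
```

Request:
{"fn": "servo_tool", "kwargs": {
  "targets": [
    [[0, 0, 0.1], [0, 0, 0]],
    [[0, 0, 0.1], [0, 0, 0]],
    [[0, 0, 0], [0, 0, 0]]
  ]
}}

```text
time_s: 22.22
tool_pos: [597.7, -167.9, 158.0]
orientation: [1.873, 2.522, 0.0]
force: [1.8, -1.7, 2.9]
width: 20.0
finger_force: 30.0
```

Request:
{"fn": "servo_tool", "kwargs": {
  "targets": [
    [[0, 0, 0.1], [0, 0, 0]],
    [[0, 0, 0.1], [0, 0, 0]],
    [[0, 0, 0], [0, 0, 0]]
  ]
}}

```text
time_s: 22.6
tool_pos: [597.8, -167.9, 156.1]
orientation: [1.873, 2.522, 0.0]
force: [1.2, -1.8, 4.6]
width: 20.0
finger_force: 30.0
```

Request:
{"fn": "servo_tool", "kwargs": {
  "targets": [
    [[0, 0, 0.1], [0, 0, 0]],
    [[0, 0, 0.1], [0, 0, 0]],
    [[0, 0, 0], [0, 0, 0]]
  ]
}}

```text
time_s: 22.98
tool_pos: [597.8, -168.0, 154.2]
orientation: [1.873, 2.522, 0.0]
force: [1.1, -1.9, 7.0]
width: 19.5
finger_force: 30.0
```

Request:
{"fn": "servo_tool", "kwargs": {
  "targets": [
    [[0, 0, 0.1], [0, 0, 0]],
    [[0, 0, 0.1], [0, 0, 0]],
    [[0, 0, 0], [0, 0, 0]]
  ]
}}

```text
time_s: 23.35
tool_pos: [597.9, -168.0, 152.4]
orientation: [1.873, 2.522, 0.001]
force: [-0.4, -2.2, 8.9]
width: 20.1
finger_force: 30.0
```

Request:
{"fn": "servo_tool", "kwargs": {
  "targets": [
    [[0, 0, 0.1], [0, 0, 0]],
    [[0, 0, 0], [0, 0, 0]]
  ]
}}

```text
time_s: 23.6
tool_pos: [598.0, -168.0, 151.5]
orientation: [1.872, 2.522, 0.001]
force: [0.4, -2.1, 9.6]
width: 19.8
finger_force: 30.0
```

Request:
{"fn": "servo_tool", "kwargs": {
  "targets": [
    [[0, 0, 0.1], [0, 0, 0]],
    [[0, 0, 0], [0, 0, 0]]
  ]
}}

```text
time_s: 23.85
tool_pos: [598.1, -167.9, 150.5]
orientation: [1.872, 2.522, 0.001]
force: [1.8, -1.2, 8.5]
width: 19.6
finger_force: 30.0
```

Request:
{"fn": "servo_tool", "kwargs": {
  "targets": [
    [[0, 0, 0.1], [0, 0, 0]],
    [[0, 0, 0], [0, 0, 0]]
  ]
}}

```text
time_s: 24.1
tool_pos: [597.5, -167.8, 148.7]
orientation: [-1.873, -2.522, 0.0]
force: [0.5, -2.2, -3.1]
width: 19.7
finger_force: 30.0
```

Request:
{"fn": "servo_tool", "kwargs": {
  "targets": [
    [[0, 0, 0.1], [0, 0, 0]],
    [[0, 0, 0], [0, 0, 0]]
  ]
}}

```text
time_s: 24.35
tool_pos: [597.4, -167.9, 147.9]
orientation: [-1.873, -2.522, 0.0]
force: [-1.0, -2.2, 4.2]
width: 19.6
finger_force: 30.0
```

The force drop at z≈149 indicates a snap. I'll press on gently to seat the cover fully.

Request:
{"fn": "servo_tool", "kwargs": {
  "targets": [
    [[0, 0, 0.1], [0, 0, 0]],
    [[0, 0, 0.1], [0, 0, 0]],
    [[0, 0, 0], [0, 0, 0]]
  ]
}}

```text
time_s: 24.72
tool_pos: [597.5, -168.0, 146.2]
orientation: [-1.873, -2.522, 0.0]
force: [-1.7, -2.4, 7.0]
width: 19.9
finger_force: 30.0
```

Request:
{"fn": "servo_tool", "kwargs": {
  "targets": [
    [[0, 0, 0.1], [0, 0, 0]],
    [[0, 0, 0.1], [0, 0, 0]],
    [[0, 0, 0], [0, 0, 0]]
  ]
}}

```text
time_s: 25.1
tool_pos: [597.6, -168.2, 144.4]
orientation: [1.873, 2.522, 0.0]
force: [-2.2, -3.1, 9.7]
width: 19.8
finger_force: 30.0
```

Request:
{"fn": "servo_tool", "kwargs": {
  "targets": [
    [[0, 0, 0.1], [0, 0, 0]],
    [[0, 0, 0], [0, 0, 0]]
  ]
}}

```text
time_s: 25.35
tool_pos: [597.7, -168.5, 143.9]
orientation: [1.873, 2.521, 0.0]
force: [-5.2, -3.1, 16.6]
width: 19.6
finger_force: 30.0
```

Past z=144.4 the force slope stiffens, which means the feet are bottoming. The 1.65 N/mm slope before that gives about 7.3 mm of sink at TCP z 144.4, so the cover is home. I'll ease off while still gripping and check that the force returns to zero near z≈151.7.

Request:
{"fn": "servo_tool", "kwargs": {
  "targets": [
    [[0, 0, -0.2], [0, 0, 0]],
    [[0, 0, -0.2], [0, 0, 0]],
    [[0, 0, 0], [0, 0, 0]]
  ]
}}

```text
time_s: 25.72
tool_pos: [597.6, -167.8, 147.1]
orientation: [-1.873, -2.522, -0.0]
force: [-1.8, -1.2, 5.8]
width: 19.5
finger_force: 30.0
```

Request:
{"fn": "servo_tool", "kwargs": {
  "targets": [
    [[0, 0, -0.2], [0, 0, 0]],
    [[0, 0, -0.2], [0, 0, 0]],
    [[0, 0, 0], [0, 0, 0]],
    [[0, 0, 0], [0, 0, 0]]
  ]
}}

```text
time_s: 26.22
tool_pos: [597.6, -167.8, 150.9]
orientation: [-1.873, -2.522, 0.0]
force: [-0.4, 0.7, -1.5]
width: 19.7
finger_force: 30.0
```

Request:
{"fn": "servo_tool", "kwargs": {
  "targets": [
    [[0, 0, -0.1], [0, 0, 0]],
    [[0, 0, -0.1], [0, 0, 0]],
    [[0, 0, 0], [0, 0, 0]]
  ]
}}

```text
time_s: 26.6
tool_pos: [597.6, -167.9, 153.0]
orientation: [1.873, 2.522, -0.0]
force: [-0.3, -0.2, -3.2]
width: 19.7
finger_force: 30.0
```

Request:
{"fn": "servo_tool", "kwargs": {
  "targets": [
    [[0, 0, -0.1], [0, 0, 0]],
    [[0, 0, 0], [0, 0, 0]]
  ]
}}

```text
time_s: 26.85
tool_pos: [597.6, -167.9, 154.0]
orientation: [-1.873, -2.522, 0.0]
force: [-0.6, 0.1, -2.6]
width: 19.9
finger_force: 30.0
```

Request:
{"fn": "servo_tool", "kwargs": {
  "targets": [
    [[0, 0, -0.1], [0, 0, 0]],
    [[0, 0, 0], [0, 0, 0]]
  ]
}}

```text
time_s: 27.1
tool_pos: [597.6, -167.9, 155.0]
orientation: [-1.873, -2.522, 0.0]
force: [-0.7, 0.1, -5.8]
width: 19.8
finger_force: 30.0
```

Request:
{"fn": "servo_tool", "kwargs": {
  "targets": [
    [[0, 0, -0.05], [0, 0, 0]],
    [[0, 0, 0], [0, 0, 0]]
  ]
}}

```text
time_s: 27.35
tool_pos: [597.6, -167.9, 155.5]
orientation: [-1.873, -2.522, 0.0]
force: [0.6, -0.6, -6.3]
width: 19.6
finger_force: 30.0
```

The pull rises beyond the cover's weight, so the clips are holding. I'll press back home, ease off and release.

Request:
{"fn": "servo_tool", "kwargs": {
  "targets": [
    [[0, 0, 0.2], [0, 0, 0]],
    [[0, 0, 0.2], [0, 0, 0]],
    [[0, 0, 0.2], [0, 0, 0]],
    [[0, 0, 0.2], [0, 0, 0]],
    [[0, 0, 0.15], [0, 0, 0]],
    [[0, 0, 0], [0, 0, 0]]
  ]
}}

```text
time_s: 28.1
tool_pos: [597.9, -168.1, 146.4]
orientation: [1.873, 2.521, 0.001]
force: [-1.2, 0.3, 6.4]
width: 19.5
finger_force: 30.0
```

Request:
{"fn": "servo_tool", "kwargs": {
  "targets": [
    [[0, 0, 0.1], [0, 0, 0]],
    [[0, 0, 0.1], [0, 0, 0]],
    [[0, 0, 0], [0, 0, 0]]
  ]
}}

```text
time_s: 28.48
tool_pos: [597.9, -168.1, 144.6]
orientation: [1.873, 2.521, 0.001]
force: [-1.5, 0.2, 8.1]
width: 19.6
finger_force: 30.0
```

Request:
{"fn": "servo_tool", "kwargs": {
  "targets": [
    [[0, 0, -0.2], [0, 0, 0]],
    [[0, 0, -0.2], [0, 0, 0]],
    [[0, 0, -0.15], [0, 0, 0]],
    [[0, 0, 0], [0, 0, 0]],
    [[0, 0, 0], [0, 0, 0]]
  ]
}}

```text
time_s: 29.1
tool_pos: [597.6, -167.9, 149.5]
orientation: [-1.873, -2.522, 0.0]
force: [-0.7, -0.4, 1.1]
width: 19.9
finger_force: 30.0
```

Request:
{"fn": "servo_tool", "kwargs": {
  "targets": [
    [[0, 0, -0.1], [0, 0, 0]],
    [[0, 0, 0], [0, 0, 0]],
    [[0, 0, 0], [0, 0, 0]],
    [[0, 0, 0], [0, 0, 0]],
    [[0, 0, -1], [0, 0, 0]],
    [[0, 0, -3], [0, 0, 0]],
    [[0, 0, -4], [0, 0, 0]],
    [[0, 0, -4], [0, 0, 0]],
    [[0, 0, 0], [0, 0, 0]]
  ],
  "grip": 0.2
}}

```text
time_s: 30.22
tool_pos: [598.7, -168.6, 274.0]
orientation: [1.871, 2.518, 0.004]
force: [-0.1, -0.1, -0.9]
width: 56.4
finger_force: 0.0
```

Request:
{"fn": "servo_tool", "kwargs": {
  "targets": [
    [[-5, 0, -1], [0, 0, 0]],
    [[-5, 0, 0], [0, 0, 0]],
    [[0, 0, 0], [0, 0, 0]],
    [[0, 0, 0], [0, 0, 0]]
  ]
}}

```text
time_s: 30.72
tool_pos: [626.3, -263.2, 279.8]
orientation: [-1.873, -2.521, 0.0]
force: [0.1, 0.7, 0.0]
width: 56.2
finger_force: 0.0
```

Run:
```python
from h import *
from rig import r,camera
import cv2
plan([597,-168,150]);
s=r.state();c=camera("wrist")
g=cv2.cvtColor(c["img"],cv2.COLOR_BGR2HSV);m=cv2.inRange(g,(5,150,60),(20,255,255))
n,l,st,ce=cv2.connectedComponentsWithStats(m)
M=Ro.from_rotvec(s["orientation"])
for i in range(1,n):
    if st[i,4]>20:print("wrist",st[i],ce[i].round(1),wrist(c,ce[i],75,s).round(1))
# rib darkness: row extents along the tool axis
d=camera("scene");g=cv2.cvtColor(d["img"],cv2.COLOR_BGR2HSV);m=cv2.inRange(g,(3,170,80),(18,255,255))
n,l,st,ce=cv2.connectedComponentsWithStats(m)
for i in range(1,n):
    if st[i,4]>8 and 240<ce[i][0]<330:print("scene",st[i],ce[i].round(1))
cv2.imwrite("pics/end.png",c["img"])
t=c["img"][20:180:8,250:390:5].mean(2).astype(int)
for q in t:print(" ".join(f"{v:3d}" for v in q))
```

```text
t 30.73 pos [ 626.3 -263.2  279.8] yaw 16.8 tilt [-0.05  0.02] F [0.1 0.7 0. ] w 56.2
shift cm [ 9.96 -0.05 12.99] rz None
wrist [158   0  13  10 100] [164.1   3.8] [ 418.9 -129.1   75. ]
wrist [310  32  12   6  29] [314.7  35.2] [ 576.  -112.2   75. ]
wrist [389  74  10  27 184] [393.6  88.1] [ 674.6 -137.5   75. ]
wrist [310 140  18   8 118] [318.6 143.8] [ 612.8 -219.8   75. ]
scene [302  88   3   6   9] [303.3  90.7]
scene [312  90   6   7  16] [314.2  92.6]
scene [273 308  12  15 129] [278.7 314.8]
 89  91  89  97  96  92  95  90  88  90  90  92  91  87  95  93  96  91  93  94  92  95 148 149 160 151 155 151
 90  89  89  97  96  93  94  90  90  87  94  92  90  90  95  93  94  94  95  94  98  98 121 147 158 154 154 153
110  79  78  82  81  84  83  85  86  84  86  84  83  85  85  83  84  87  88  87  93  92  93  92 114 111 120 126
132  77  78  81  77  81  81  83  82  79  97 109 108 109 108 109 110 106  90  90  90  93  93  94 138 137 136  98
154  82  75  85 107  82  80  79 109 109 109 109  54  55  55  54  86 109 110 112  92  91  92 131 167 136 136  83
 87  75  74  89 109  88  81 112
[... 948 characters left out ...]
 130 132 132 128 133 135 157
159 141 140 141 141 142 142 142 141 137 105 107 107 108 108 109 108 103 116 133 131 134 133 131 134 135 137 154
156 144 141 141 140 140 140 141 140 140 139 140 116 120 124 115 137 136 134 134 133 132 135 133 135 135 135 161
153 159 140 140 140 140 140 140 140 138 138 137  82 144 154 127 119 134 134 135 133 132 134 134 135 135 137 162
162 155 138 137 139 140 140 138 138 139 139 115 109 114 117 120 104 135 135 133 134 135 136 136 135 136 137 158
164 153 138 137 137 136  75  74  75  75  75  74 126 153 150 138  93  77  78  77  77 107 136 137 137 137 138 158
163 158 136 136 135 106  73  77  75  77  75  76  73  83  84  76  75  73  73  77  77  79 130 137 138 137 138 159
```

```bash
python3 -c "
from rig import r
print(r.sign_off())"
```

```text
the job is handed in; nothing more can be done
None
```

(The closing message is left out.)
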